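Free and hold open the tumbler lid

ROBOT

A 6-joint arm with a two-finger parallel gripper is mounted at the origin on the work surface. World frame = base frame: x ahead of the robot, y to its left, z up, the work surface at z = 0. Lengths are in m, angles in rad, forces in N, time in s.
With the tool pointing down it reaches from about 0.35 to 0.975 m from the base axis. Payload 4.9 kg.
Tool frame: the origin (TCP) lies on the centre line of the jaws, within the pads' length; the fingertips stand 14 mm ahead of it and the grasp point (between the pads) lies 5 mm behind it; z points along the fingers, y is the line along which they close (so a half turn about z gives the same grasp; the last joint's range is limited). The gripper opens to 85 mm and grips with 20 to 120 N. Pads are 22 mm wide; open, the fingers measure 114 mm over their backs; the gripper's body (76 mm by 85 mm) begins 54 mm behind the grasp point. The pads swing forward as they close: fully open they stand 13 mm farther back than shut.
Start: joints at [1.057, 0.053, 1.613, -0, 1.476, -0.119], TCP at [0.24, 0.577, 0.245] pointing down, gripper open.
Joint ranges: [-3.01, 3.01], [-1.01, 2.22], [0.06, 2.58], [-1.02, 4.17], [0.09, 2.62], [-3.14, 3.14]. Speed limits (rad/s): [2.57, 2.57, 3.14, 3.14, 3.14, 3.14].

INTERFACE

Orientations are given as a unit quaternion [w, x, y, z].
In Python, from plant import * gives the robot as it stands.
- The arm moves only by the tool send_rows, never from a script. Its argument "steps" is a list of rows, each an object with "translation": the shift along the tool's x, y, z in cm, a list of three; "delta_rot": the turn, a rotation vector about the tool's x, y, z in rad, a list of three; "jaw": the finger opening in cm, from 0 to 8.54. In form: [{"translation": [dx, dy, dz], "delta_rot": [rx, ry, rz], "jaw": jaw}, ...]. A call has exactly 8 rows; each row is the pose to reach, as a shift and turn from the pose commanded when the call began, along the tool's axes at that moment; what a row does not reach only later rows make up. A row lasts 1/10 s, in which the tool goes at most 50 mm and 8.59 degrees, less where a joint would pass 70% of its speed; a pose out of reach is approached as far as the arm can. A call with a gripper value outside its range is refused whole. The fingers move at their own pace and stop on an object; the grip force is fixed at half the most. Time passes only in rows, so rows that repeat a pose let the fingers close, or fill a call up. It gives the time, the measured TCP pose, the force, the opening and the grip force at its end, in the units of the state.
- state(): the state, without advancing time (a new reading comes with each control period).
- grab_frame(name): name is "scene" or "top" or "wrist"; returns a dict with "pixels" (400x640x3 uint8, blue, green, red), "range_z" (400x640 float32, m along the optical axis (not along the pixel's ray), 0 where there is no reading), "fx", "fy", "cx", "cy" (pixels), "rvec" (rotation vector, rad) and "tvec" (3), from world to camera coordinates, as OpenCV has them. Camera axes: x right, y down, z forward; pixel columns grow to the right and rows downward; lengths in m; the calibration is good to about 2 mm. A picture is of the moment at which its call begins.
- job_done(): hands the job in; it is judged then, once.
The state is a dict: "time": time; "joint_pos": joint angles; "joint_vel": joint speeds; "joint_efforts": joint torques, N m; "tool_pos": TCP position; "tool_rot": TCP orientation; "contact_force": force on the tool from outside, world axes, zero at the start; "ft_torque": the same for the moment, N m; "gripper_width": opening from 0.0 (shut) to 1.0 (fully open); "grasp_force": force on a finger pad.
Only numpy, scipy, OpenCV 4.12 (cv2) and the standard library are available. Lean on these libraries where they do the work, as an engineer would, in place of code of your own. Each camera call takes 0.05 s, during which the arm holds its last target. There are 200 camera calls.

TASK

I need to reach into the bench tumbler, and its lid sometimes stays caught: take the lid's bar handle and give it a gentle upward tug to find out. If it comes up, leave the release slide alone; if it is caught, push the black slide on the front deck all the way towards the dial, let it spring back, and then lift the lid. Swing the lid open to well past half-way to upright, finish while still holding it there (it falls shut if let go), and leave the other things on the bench where they stand.

Things in the scene. Friction and masses are not known exactly. Their poses are not given: they have to be found in the camera images.
- tumbler: Bench tumbler, fixed: grey case 260 (x) x 240 (y) x 85 mm high, origin under its centre, x from front (robot side) to back, z up. Front deck x -130 to -60 mm, top at 85 mm, with release slide (y < 0) and fixed dial (42 mm wide, 12 high, at x -97, y +65). A hidden pawl may hold the lid: then it lifts 2 mm free and 6 mm more on a 3 N/mm spring until the slide is pushed over; once freed it stays free.
- lid (a joint): Lid angle, rad: 0 shut (as at the start), grows as it opens upward, stop at 1.4; half-way to upright is 0.785. Aluminium plate 186 x 238 x 12 mm over the tub behind the deck, about 0.5 kg, hinged at its back edge about the tumbler's y through point lid_hinge. No stay: it falls shut from any angle. Lifting it at the handle takes 2 to 4 N.
- lid_handle (a point): Middle of the lid's bar handle: round steel bar 12 mm thick along the tumbler's y, 98 mm clear between its posts, axis 35 mm above the lid's top face (132 mm above the bench when shut), 23 mm behind the lid's front edge. Moves with the lid about the hinge line; when shut it is 160 mm in front of and 47 mm above that line.
- lid_hinge (a point): Middle of the lid's hinge line, on the tumbler at its x +125, y 0, z 85 mm; the line runs along the tumbler's y.
- release (a joint): Travel of the release slide, m: 0 at rest, grows towards the tumbler's +y (towards the dial), stop at 0.022. It must go at least 0.020, best to the stop, to free a caught lid. A spring of 2 N (rest) to 4 N (stop) returns it to 0 when let go. If the lid is free it does nothing and is to be left alone.
- release_tab (a point): Centre of the slide's upright black tab: 24 (x) x 14 (y) x 30 mm high, standing on the deck, so this point is 15 mm above the deck and 100 mm above the bench; at rest at x -95, y -75 mm of the tumbler. It can be pinched across its 14 mm or pushed from its -y side.
- bur_block: Bystander: wooden block 85 x 45 x 30 mm with thin burs standing in it (to 72 mm high); origin at the centre of its underside. To be left alone.
- ring_case: Bystander: small black ring case 50 x 45 x 35 mm; origin at the centre of its underside. To be left alone.
- wax_jar: Bystander: clear round jar with a lid, 56 mm across, 50 mm high; origin at the centre of its underside. To be left alone.

How it is judged:
By the outcome, as a careful person would: the job done as asked, in the order asked, and still so for the second after the job is handed in, while the arm keeps its last pose, push and grip.
It also fails if it takes over 48 s, if anything falls off the work surface, if the arm or the gripper's body presses on something with over 40 N, if the wrist force passes 120 N, or if a joint passes its speed limit or range.

## Working session

There is one attempt and no reset: what is moved stays moved. The work goes in short steps, Python scripts to look and compute and a tool call to move; the robot and the scene stay as the last step left them, time stands still between calls to the robot, and variables do not carry over. Pictures are saved under pics/ and viewed, at most 10 in all, crops included, and the job is handed in when it is done.

Besides the shell and the picture viewer there is one more tool, called after "Emit:" as name(argument=value, ...), one argument or row to a line, values as JSON. send_rows: Moves the arm, as the interface text tells. Its arguments: {"type":"object","properties":{"steps":{"type":"array","items":{"type":"object","properties":{"translation":{"type":"array","items":{"type":"number"}},"delta_rot":{"type":"array","items":{"type":"number"}},"jaw":{"type":"number"}}}}},"required":["steps"]}

```bash
mkdir -p pics; cat > h.py <<'E'
from plant import *
import numpy as np, cv2
from scipy.spatial.transform import Rotation as R
def cloud(f):
    z=f["range_z"]; v,u=np.mgrid[0:400,0:640]
    p=np.dstack([(u-f["cx"])/f["fx"]*z,(v-f["cy"])/f["fy"]*z,z])
    M=cv2.Rodrigues(np.array(f["rvec"],float))[0]
    w=(p-np.array(f["tvec"]).ravel())@M
    w[z==0]=np.nan
    return w
E
python3 - <<'E'
from h import *
s=state();print(s)
for n in("top","scene"):
    f=grab_frame(n);cv2.imwrite(f"pics/{n}0.png",f["pixels"]);np.save(f"{n}_w.npy",cloud(f));np.save(f"{n}_p.npy",f["pixels"])
    M=cv2.Rodrigues(np.array(f["rvec"],float))[0];print(n,f["fx"],-M.T@np.array(f["tvec"]).ravel())
E
```

```text
{'time': 0.0, 'joint_pos': array([ 1.05701360e+00,  5.33560518e-02,  1.61431348e+00, -3.51386916e-05,
        1.47601027e+00, -1.19015641e-01]), 'joint_vel': array([ 0.00162368, -0.00048113, -0.00013192, -0.00091677,  0.00038165,
       -0.00223324]), 'joint_efforts': array([ 3.39170847e-04, -3.93660235e+01, -3.70183825e+01, -1.05793240e-04,
        6.68768131e-03, -2.85166003e-06]), 'tool_pos': array([0.24008788, 0.57638981, 0.24405186]), 'tool_rot': array([-3.08083161e-04,  1.96102596e-01,  9.80582828e-01, -9.97212711e-04]), 'contact_force': array([0.20908492, 0.05258622, 0.69982769]), 'ft_torque': array([-0.01055741,  0.00580345,  0.0181895 ]), 'grasp_force': 0.0, 'gripper_width': 1.0000471947861576}
top 499.8046676636789 [0.45846312 0.02477909 1.29686724]
scene 401.0744913517226 [0.92883244 0.66300934 0.66314236]
```

View pics/top0.png

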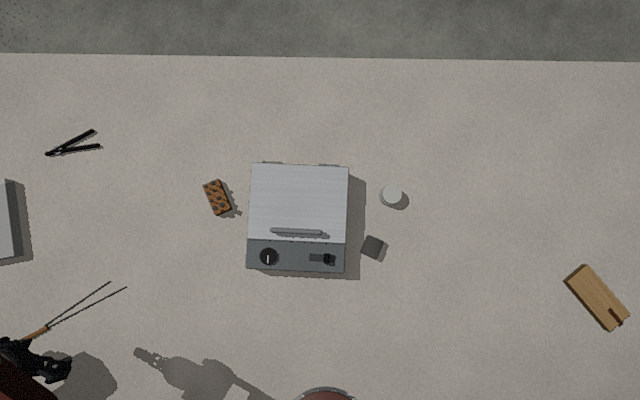

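View pics/scene0.png

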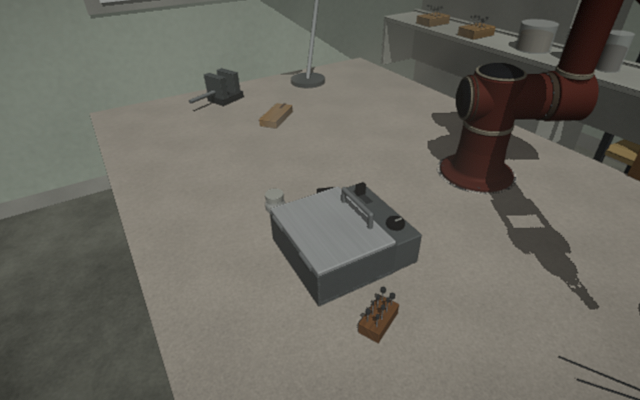

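The top view shows the tumbler at cols 247-350, rows 163-272, with the handle at about (298,232), the slide tab at (329,258) and the dial at (269,256). The burs sit to its left, and the jar and ring case to its right. The scene view agrees.

```bash
python3 - <<'E'
from h import *
w=np.load("top_w.npy");s=np.load("scene_w.npy");p=np.load("top_p.npy").astype(int)
v,u=np.mgrid[0:400,0:640]
box=(u>240)&(u<358)&(v>155)&(v<280)
z=w[...,2]
def rect(m,n):
    q=w[m];r=cv2.minAreaRect(q[:,:2].astype(np.float32));print(n,len(q),np.round(r[0],4),np.round(r[1],4),round(r[2],2),"z",np.round(np.nanmedian(q[:,2]),4),"mean",np.round(q.mean(0),4))
rect(box&(z>.090)&(z<.104)&(v<245),"lid")
rect(box&(z>.075)&(z<.104),"case+lid")
hm=(z>.120)&(z<.150)&box&(v<240);rect(hm,"handle")
hm=(z>.12)&box; q=w[hm];vx=cv2.fitLine(q[:,:2].astype(np.float32),cv2.DIST_HUBER,0,.01,.01).ravel();print("line",vx)
rect((z>.108)&(z<.12)&box&(u>300)&(v>245),"tab")
rect((z>.09)&(z<.105)&box&(u<290)&(v>245),"dial")
# scene checks
a=s.reshape(-1,3);k=(abs(a[:,0]-.5)<.3)&(abs(a[:,1])<.25)
b=a[k&(a[:,2]>.12)&(a[:,2]<.15)];print("scene handle",len(b),np.median(b,0),b.min(0),b.max(0))
for n,(c,r) in dict(bur=(217,198),jar=(392,195),ring=(373,247)).items(): print(n,w[r,c])
E
```

```text
lid 7123 [0.5696 0.0766] [0.2379 0.2003] 88.22 z 0.0949 mean [0.5746 0.0762 0.095 ]
case+lid 10229 [0.5392 0.0779] [0.2404 0.2642] 88.12 z 0.0938 mean [0.5376 0.0777 0.0917]
handle 262 [0.5021 0.078 ] [0.1189 0.012 ] 88.05 z 0.1344 mean [0.502  0.0784 0.1344]
line [0.03299074 0.99945563 0.50199366 0.07841694]
tab 56 [0.4401 0.0063] [0.0133 0.0222] 82.57 z 0.1127 mean [0.44   0.0063 0.1131]
dial 233 [0.4423 0.1455] [0.0396 0.0394] 27.78 z 0.095 mean [0.4422 0.1456 0.0951]
scene handle 250 [0.50726685 0.08693589 0.13549978] [0.49810155 0.01607565 0.12012722] [0.51289474 0.13972665 0.13962957]
bur [0.58491686 0.28471126 0.02880565]
jar [ 0.59792995 -0.15894943  0.04663254]
ring [ 0.46697661 -0.11338619  0.0327703 ]
```

```bash
cat >> h.py <<'E'
YAW=-0.033; C=np.array([.5385,.078,0]); RT=R.from_euler('z',YAW)
def loc(x,y,z): return C+RT.apply([x,y,z])
def dn(tilt=0): # tool y along tumbler +x, pointing down; tilt about tumbler y
    return RT*R.from_euler('y',tilt)*R.from_matrix(np.array([[0,1,0],[1,0,0],[0,0,-1.]]))
def delta(target,rot):
    s=state(); q=s["tool_rot"]; r=R.from_quat([q[1],q[2],q[3],q[0]])
    print("t",round(s["time"],2),"pos",np.round(s["tool_pos"],4),"F",np.round(s["contact_force"],2),"w",round(s["gripper_width"],3),"g",round(float(s["grasp_force"]),1))
    print("dT cm",np.round(r.inv().apply(np.array(target)-s["tool_pos"])*100,2),"dR",np.round((r.inv()*rot).as_rotvec(),3))
E
python3 -c "
from h import *
print(loc(-35,0,0)/1 if 0 else loc(-.035,0,.127), loc(-.095,-.075,.1))
delta(loc(-.035,0,.20),dn())"
```

```text
[0.50351906 0.07915479 0.127     ] [0.44107717 0.00617526 0.1       ]
t 0.1 pos [0.2401 0.5764 0.2442] F [-0.51  0.2   0.48] w 1.001 g 0.0
dT cm [-43.44 -35.76   4.47] dR [-2.000e-03  1.000e-03  1.209e+00]
```

Emit:
send_rows(
  steps=[
    {"translation": [-3.5, -2.9, 0], "delta_rot": [0, 0, 0.1], "jaw": 5},
    {"translation": [-7.2, -6, 0], "delta_rot": [0, 0, 0.2], "jaw": 5},
    {"translation": [-10.9, -9, 0.5], "delta_rot": [0, 0, 0.31], "jaw": 5},
    {"translation": [-14.6, -12, 1], "delta_rot": [0, 0, 0.42], "jaw": 5},
    {"translation": [-18.3, -15, 1.5], "delta_rot": [0, 0, 0.53], "jaw": 5},
    {"translation": [-22, -18, 2], "delta_rot": [0, 0, 0.64], "jaw": 5},
    {"translation": [-25.7, -21.1, 2.5], "delta_rot": [0, 0, 0.75], "jaw": 5},
    {"translation": [-29.4, -24.2, 3], "delta_rot": [0, 0, 0.86], "jaw": 5},
  ],
)

```text
time: 0.9
tool_pos: [0.4189, 0.2386, 0.2147]
tool_rot: [-0.0, 0.589, 0.808, -0.0]
contact_force: [0.4, 0.4, 0.1]
gripper_width: 0.586
grasp_force: 0.0
```

```bash
python3 -c "
from h import *
delta(loc(-.035,0,.20),dn())"
```

```text
t 0.9 pos [0.4189 0.2386 0.2147] F [0.44 0.45 0.09] w 0.586 g 0.0
dT cm [-17.77   3.16   1.47] dR [-0.     0.     0.345]
```

Emit:
send_rows(
  steps=[
    {"translation": [-3.5, 0.6, 0.3], "delta_rot": [0, 0, 0.07], "jaw": 5},
    {"translation": [-7, 1.2, 0.6], "delta_rot": [0, 0, 0.14], "jaw": 5},
    {"translation": [-10.5, 1.8, 0.9], "delta_rot": [0, 0, 0.21], "jaw": 5},
    {"translation": [-13.5, 2.4, 1.2], "delta_rot": [0, 0, 0.28], "jaw": 5},
    {"translation": [-16, 2.8, 1.4], "delta_rot": [0, 0, 0.33], "jaw": 5},
    {"translation": [-17.5, 3.1, 1.5], "delta_rot": [0, 0, 0.345], "jaw": 5},
    {"translation": [-17.8, 3.2, 1.5], "delta_rot": [0, 0, 0.345], "jaw": 5},
    {"translation": [-17.8, 3.2, 1.5], "delta_rot": [0, 0, 0.345], "jaw": 5},
  ],
)

```text
time: 1.7
tool_pos: [0.5043, 0.0814, 0.2001]
tool_rot: [-0.0, 0.717, 0.697, -0.0]
contact_force: [-0.0, 1.0, -0.4]
gripper_width: 0.584
grasp_force: 0.0
```

```bash
python3 - <<'E'
from h import *
f=grab_frame("wrist");cv2.imwrite("pics/w0.png",f["pixels"])
w=cloud(f);a=w.reshape(-1,3);b=a[(a[:,2]>.12)&(a[:,2]<.145)&(abs(a[:,0]-.5)<.04)&(abs(a[:,1]-.078)<.06)]
print(len(b),np.median(b,0),cv2.minAreaRect(b[:,:2].astype(np.float32)))
delta(loc(-.035,0,.127),dn())
E
```

```text
3441 [0.50153414 0.08564816 0.13653701] ((0.5015305876731873, 0.07856138050556183), (0.11918552219867706, 0.011813419871032238), 87.70925903320312)
t 1.75 pos [0.5041 0.0818 0.2002] F [-0.47 -0.11  0.57] w 0.586 g 0.0
dT cm [-0.27 -0.05  7.32] dR [-0.    -0.     0.005]
```

View pics/w0.png

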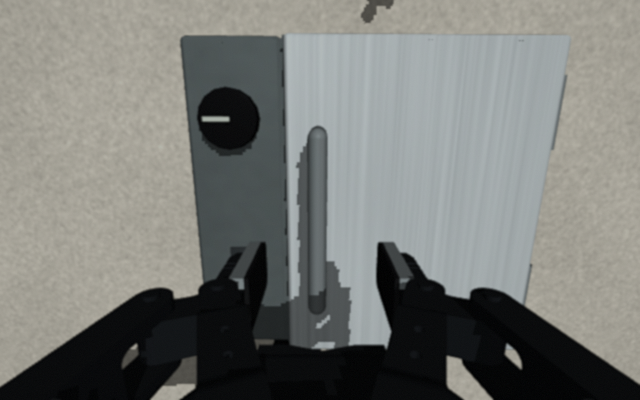

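The wrist view shows the bar at col ~317, upright in the picture and centred between the fingers, at x ≈ 0.502. I'll go down over it and close.

Emit:
send_rows(
  steps=[
    {"translation": [-0.3, -0.2, 1], "delta_rot": [0, 0, 0.01], "jaw": 5},
    {"translation": [-0.3, -0.2, 2.5], "delta_rot": [0, 0, 0.01], "jaw": 5},
    {"translation": [-0.3, -0.2, 4], "delta_rot": [0, 0, 0.01], "jaw": 5},
    {"translation": [-0.3, -0.2, 5.3], "delta_rot": [0, 0, 0.01], "jaw": 5},
    {"translation": [-0.3, -0.2, 6.4], "delta_rot": [0, 0, 0.01], "jaw": 5},
    {"translation": [-0.3, -0.2, 7.1], "delta_rot": [0, 0, 0.01], "jaw": 5},
    {"translation": [-0.3, -0.2, 7.3], "delta_rot": [0, 0, 0.01], "jaw": 5},
    {"translation": [-0.3, -0.2, 7.3], "delta_rot": [0, 0, 0.01], "jaw": 5},
  ],
)

```text
time: 2.55
tool_pos: [0.5024, 0.0782, 0.1271]
tool_rot: [-0.0, 0.721, 0.693, -0.0]
contact_force: [0.9, -0.3, 0.2]
gripper_width: 0.588
grasp_force: 0.0
```

Emit:
send_rows(
  steps=[
    {"translation": [0, 0, 0], "delta_rot": [0, 0, 0], "jaw": 3},
    {"translation": [0, 0, 0], "delta_rot": [0, 0, 0], "jaw": 2},
    {"translation": [0, 0, 0], "delta_rot": [0, 0, 0], "jaw": 1.4},
    {"translation": [0, 0, 0], "delta_rot": [0, 0, 0], "jaw": 0.8},
    {"translation": [0, 0, 0], "delta_rot": [0, 0, 0], "jaw": 0.8},
    {"translation": [0, 0, 0], "delta_rot": [0, 0, 0], "jaw": 0.8},
    {"translation": [0, 0, 0], "delta_rot": [0, 0, 0], "jaw": 0.8},
    {"translation": [0, 0, 0], "delta_rot": [0, 0, 0], "jaw": 0.8},
  ],
)

```text
time: 3.35
tool_pos: [0.5014, 0.0783, 0.128]
tool_rot: [-0.001, 0.721, 0.693, -0.001]
contact_force: [-5.8, 0.4, 5.0]
gripper_width: 0.115
grasp_force: 58.5
```

Emit:
send_rows(
  steps=[
    {"translation": [0, 0, -0.05], "delta_rot": [0, 0, 0], "jaw": 0.8},
    {"translation": [0, 0, -0.1], "delta_rot": [0, 0, 0], "jaw": 0.8},
    {"translation": [0, 0, -0.2], "delta_rot": [0, 0, 0], "jaw": 0.8},
    {"translation": [0, 0, -0.3], "delta_rot": [0, 0, 0], "jaw": 0.8},
    {"translation": [0, 0, -0.4], "delta_rot": [0, 0, 0], "jaw": 0.8},
    {"translation": [0, 0, -0.5], "delta_rot": [0, 0, 0], "jaw": 0.8},
    {"translation": [0, 0, -0.5], "delta_rot": [0, 0, 0], "jaw": 0.8},
    {"translation": [0, 0, -0.5], "delta_rot": [0, 0, 0], "jaw": 0.8},
  ],
)

```text
time: 4.15
tool_pos: [0.5026, 0.0782, 0.1323]
tool_rot: [0.0, 0.721, 0.693, 0.0]
contact_force: [1.5, 0.6, -5.5]
gripper_width: 0.118
grasp_force: 58.3
```

Ambiguous so far (5.5 N at about 4.5 mm), so I'll tug a little further, staying within the spring range.

Emit:
send_rows(
  steps=[
    {"translation": [0, 0, -0.05], "delta_rot": [0, 0, 0], "jaw": 0.8},
    {"translation": [0, 0, -0.1], "delta_rot": [0, 0, 0], "jaw": 0.8},
    {"translation": [0, 0, -0.15], "delta_rot": [0, 0, 0], "jaw": 0.8},
    {"translation": [0, 0, -0.2], "delta_rot": [0, 0, 0], "jaw": 0.8},
    {"translation": [0, 0, -0.2], "delta_rot": [0, 0, 0], "jaw": 0.8},
    {"translation": [0, 0, -0.2], "delta_rot": [0, 0, 0], "jaw": 0.8},
    {"translation": [0, 0, -0.2], "delta_rot": [0, 0, 0], "jaw": 0.8},
    {"translation": [0, 0, -0.2], "delta_rot": [0, 0, 0], "jaw": 0.8},
  ],
)

```text
time: 4.95
tool_pos: [0.5034, 0.0782, 0.1347]
tool_rot: [0.001, 0.721, 0.693, 0.001]
contact_force: [5.3, 1.0, -6.0]
gripper_width: 0.114
grasp_force: 58.3
```

```bash
python3 - <<'E'
from h import *
for i in range(3): delta(loc(-.035,0,.127),dn()); f=grab_frame("scene")
E
```

```text
t 4.95 pos [0.5034 0.0782 0.1347] F [ 5.29  0.98 -5.98] w 0.114 g 58.3
dT cm [0.09 0.01 0.77] dR [ 0.003 -0.    -0.006]
t 5.0 pos [0.5033 0.0783 0.1347] F [ 6.16 -0.51 -7.09] w 0.118 g 58.3
dT cm [0.09 0.01 0.77] dR [ 0.003 -0.    -0.006]
t 5.05 pos [0.5034 0.0782 0.1347] F [ 5.    1.08 -7.12] w 0.115 g 58.3
dT cm [0.09 0.01 0.77] dR [ 0.003 -0.    -0.006]
```

Emit:
send_rows(
  steps=[
    {"translation": [0, 0.05, 0], "delta_rot": [0, 0, 0], "jaw": 0.8},
    {"translation": [0, 0.1, 0], "delta_rot": [0, 0, 0], "jaw": 0.8},
    {"translation": [0, 0.15, -0.05], "delta_rot": [0, 0, 0], "jaw": 0.8},
    {"translation": [0, 0.2, -0.1], "delta_rot": [0, 0, 0], "jaw": 0.8},
    {"translation": [0, 0.22, -0.15], "delta_rot": [0, 0, 0], "jaw": 0.8},
    {"translation": [0, 0.25, -0.2], "delta_rot": [0, 0, 0], "jaw": 0.8},
    {"translation": [0, 0.25, -0.2], "delta_rot": [0, 0, 0], "jaw": 0.8},
    {"translation": [0, 0.25, -0.2], "delta_rot": [0, 0, 0], "jaw": 0.8},
  ],
)

```text
time: 5.9
tool_pos: [0.5038, 0.0782, 0.1359]
tool_rot: [-0.001, 0.721, 0.693, -0.001]
contact_force: [-4.8, 1.4, -4.3]
gripper_width: 0.12
grasp_force: 58.7
```

```bash
python3 - <<'E'
from h import *
for i in range(3): delta(loc(-.035,0,.127),dn()); f=grab_frame("scene")
a=cloud(f).reshape(-1,3); old=np.load("scene_w.npy").reshape(-1,3)
for q in (old,a):
    l=(q-C)@RT.as_matrix(); k=(abs(l[:,1])<.1)&(l[:,2]>.085)&(l[:,2]<.115)&(l[:,0]>.0)&(l[:,0]<.11)
    print(np.polyfit(l[k,0],l[k,2],1))
E
```

```text
t 5.9 pos [0.5038 0.0782 0.1359] F [-4.77  1.36 -4.31] w 0.12 g 58.7
dT cm [ 0.09 -0.03  0.89] dR [-0.003  0.    -0.006]
t 5.95 pos [0.5038 0.0782 0.1359] F [-5.91  0.67 -4.16] w 0.115 g 58.8
dT cm [ 0.09 -0.03  0.89] dR [-0.003  0.    -0.006]
t 6.0 pos [0.5038 0.0782 0.1358] F [-4.83 -0.04 -3.87] w 0.118 g 58.8
dT cm [ 0.09 -0.03  0.88] dR [-0.003  0.    -0.006]
[0.00104212 0.0967512 ]
[-0.0481871   0.10292533]
```

The lid's slope went from 0 to 0.049 rad (about 8 mm at the handle). The pull along the arc stayed near 5 N, where a caught lid would have added about 12 N. So the lid is free, and the slide stays untouched. Next I'll work out the arc.

```bash
python3 - <<'E'
from h import *
p=lambda t:166.8*np.array([-np.cos(.286+t),np.sin(.286+t)])/10
for t in np.arange(.05,1.2,.05): print(round(t,2),np.round(p(t)-p(.05),2))
E
```

```text
0.05 [0. 0.]
0.1 [0.29 0.78]
0.15 [0.63 1.54]
0.2 [1.   2.29]
0.25 [1.41 3.02]
0.3 [1.85 3.72]
0.35 [2.33 4.41]
0.4 [2.84 5.07]
0.45 [3.38 5.7 ]
0.5 [3.96 6.3 ]
0.55 [4.56 6.88]
0.6 [5.2  7.42]
0.65 [5.86 7.93]
0.7 [6.54 8.41]
0.75 [7.25 8.85]
0.8 [7.97 9.26]
0.85 [8.72 9.63]
0.9 [9.49 9.96]
0.95 [10.27 10.25]
1.0 [11.06 10.51]
1.05 [11.87 10.72]
1.1 [12.68 10.9 ]
1.15 [13.51 11.03]
```

Emit:
send_rows(
  steps=[
    {"translation": [0, 0.05, -0.2], "delta_rot": [0, 0, 0], "jaw": 0.8},
    {"translation": [0, 0.14, -0.4], "delta_rot": [0, 0, 0], "jaw": 0.8},
    {"translation": [0, 0.29, -0.78], "delta_rot": [0, 0, 0], "jaw": 0.8},
    {"translation": [0, 0.63, -1.54], "delta_rot": [0, 0, 0], "jaw": 0.8},
    {"translation": [0, 1.0, -2.29], "delta_rot": [0, 0, 0], "jaw": 0.8},
    {"translation": [0, 1.41, -3.02], "delta_rot": [0, 0, 0], "jaw": 0.8},
    {"translation": [0, 1.63, -3.37], "delta_rot": [0, 0, 0], "jaw": 0.8},
    {"translation": [0, 1.85, -3.72], "delta_rot": [0, 0, 0], "jaw": 0.8},
  ],
)

```text
time: 6.85
tool_pos: [0.5221, 0.0776, 0.1742]
tool_rot: [-0.001, 0.721, 0.693, -0.001]
contact_force: [-9.5, 1.3, -0.0]
gripper_width: 0.119
grasp_force: 58.3
```

Emit:
send_rows(
  steps=[
    {"translation": [0, 0.4, -0.69], "delta_rot": [0, 0, 0], "jaw": 0.8},
    {"translation": [0, 0.9, -1.35], "delta_rot": [0, 0, 0], "jaw": 0.8},
    {"translation": [0, 1.43, -1.98], "delta_rot": [0, 0, 0], "jaw": 0.8},
    {"translation": [0, 2.0, -2.58], "delta_rot": [0, 0, 0], "jaw": 0.8},
    {"translation": [0, 2.6, -3.16], "delta_rot": [0, 0, 0], "jaw": 0.8},
    {"translation": [0, 3.24, -3.7], "delta_rot": [0, 0, 0], "jaw": 0.8},
    {"translation": [0, 3.9, -4.21], "delta_rot": [0, 0, 0], "jaw": 0.8},
    {"translation": [0, 4.58, -4.69], "delta_rot": [0, 0, 0], "jaw": 0.8},
  ],
)

```text
time: 7.65
tool_pos: [0.5691, 0.0759, 0.2237]
tool_rot: [-0.0, 0.721, 0.693, 0.0]
contact_force: [-9.3, 0.8, 6.7]
gripper_width: 0.116
grasp_force: 58.5
```

```bash
python3 - <<'E'
from h import *
f=grab_frame("scene");cv2.imwrite("pics/s2.png",f["pixels"]);delta([.5,.08,.2],dn());print(state()["ft_torque"])
E
```

```text
t 7.7 pos [0.5709 0.0759 0.2249] F [-8.09  0.54  5.7 ] w 0.114 g 59.3
dT cm [ 0.13 -7.11  2.46] dR [ 0.004 -0.001 -0.006]
[0.27450417 1.60000625 0.03988407]
```

View pics/s2.png

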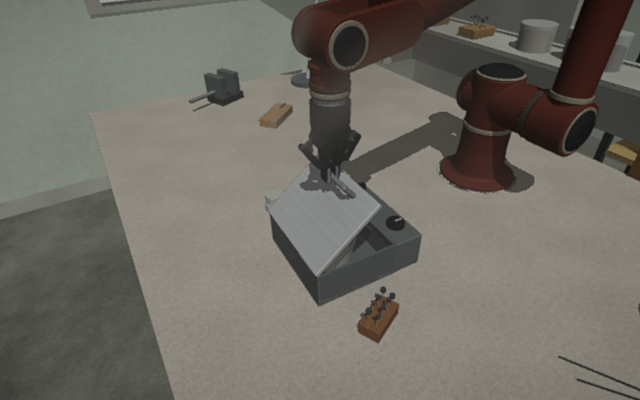

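The lid is up at roughly 0.7 rad in the picture, with the jaws on the bar and the bystanders in place. I'll continue to about 1.1 rad and ease the inward radial push.

Emit:
send_rows(
  steps=[
    {"translation": [0, 0.63, -0.5], "delta_rot": [0, 0, 0], "jaw": 0.8},
    {"translation": [0, 1.33, -0.95], "delta_rot": [0, 0, 0], "jaw": 0.8},
    {"translation": [0, 2.08, -1.32], "delta_rot": [0, 0, 0], "jaw": 0.8},
    {"translation": [0, 2.85, -1.65], "delta_rot": [0, 0, 0], "jaw": 0.8},
    {"translation": [0, 3.63, -1.94], "delta_rot": [0, 0, 0], "jaw": 0.8},
    {"translation": [0, 4.42, -2.2], "delta_rot": [0, 0, 0], "jaw": 0.8},
    {"translation": [0, 5.23, -2.41], "delta_rot": [0, 0, 0], "jaw": 0.8},
    {"translation": [0, 5.7, -2.52], "delta_rot": [0, 0, 0], "jaw": 0.8},
  ],
)

```text
time: 8.5
tool_pos: [0.6283, 0.0738, 0.2505]
tool_rot: [0.002, 0.721, 0.693, 0.003]
contact_force: [-5.2, 2.6, 5.6]
gripper_width: 0.113
grasp_force: 59.1
```

Emit:
send_rows(
  steps=[
    {"translation": [0, 0, 0], "delta_rot": [0, 0, 0], "jaw": 0.8},
    {"translation": [0, 0, 0], "delta_rot": [0, 0, 0], "jaw": 0.8},
    {"translation": [0, 0, 0], "delta_rot": [0, 0, 0], "jaw": 0.8},
    {"translation": [0, 0, 0], "delta_rot": [0, 0, 0], "jaw": 0.8},
    {"translation": [0, 0, 0], "delta_rot": [0, 0, 0], "jaw": 0.8},
    {"translation": [0, 0, 0], "delta_rot": [0, 0, 0], "jaw": 0.8},
    {"translation": [0, 0, 0], "delta_rot": [0, 0, 0], "jaw": 0.8},
    {"translation": [0, 0, 0], "delta_rot": [0, 0, 0], "jaw": 0.8},
  ],
)

```text
time: 9.3
tool_pos: [0.6282, 0.0739, 0.2504]
tool_rot: [0.002, 0.721, 0.693, 0.003]
contact_force: [-4.2, 1.9, 6.1]
gripper_width: 0.114
grasp_force: 59.1
```

```bash
python3 - <<'E'
from h import *
f=grab_frame("scene");cv2.imwrite("pics/s3.png",f["pixels"]);delta([.5,.08,.2],dn())
l=(cloud(f).reshape(-1,3)-C)@RT.as_matrix()
g=f["pixels"].reshape(-1,3).min(1)>110
for a in (1.0,1.05,1.1,1.15):pass
k=g&(abs(l[:,1])<.13)&(l[:,2]>.11)&(l[:,2]<.25)&(l[:,0]>.02)&(l[:,0]<.16)
v=cv2.fitLine(l[k][:,[0,2]].astype(np.float32),cv2.DIST_HUBER,0,.01,.01).ravel();print(k.sum(),"lid angle",np.arctan2(abs(v[1]),abs(v[0])))
s=state()["tool_pos"];h=(s+[0,0,.005]-C)@RT.as_matrix()-[.125,0,.085];print("by tcp",np.arctan2(h[2],-h[0])-.286,np.hypot(h[0],h[2]))
E
```

```text
t 9.35 pos [0.6282 0.0739 0.2504] F [-3.41  1.78  5.92] w 0.114 g 59.1
dT cm [  0.11 -12.87   4.95] dR [ 0.008 -0.001 -0.006]
3946 lid angle 1.0818002
by tcp 1.0809876664579174 0.17405120671323565
```

View pics/s3.png

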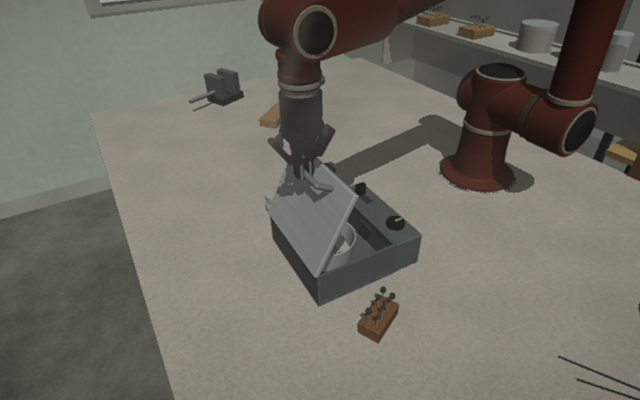

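The lid stands open at about 1.08 rad, by both the depth fit and the tool position. The jaws hold the bar steadily near (320,180), the slide was not touched and the bystanders are undisturbed, so I'm handing it in.

```bash
python3 -c "
from plant import *
print(job_done())"
```

```text
the job is handed in; nothing more can be done
None
```

The tug showed the lid was free, so I left the release slide alone, swung the lid open to about 1.08 rad and handed the job in with the gripper still holding it there; the other things on the bench were left where they stand.

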